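# Set the axle stand to its notch

### The arm

A 6-joint arm with a two-finger parallel gripper is mounted at the origin on the work surface. World frame = base frame: x ahead of the robot, y to its left, z up, the work surface at z = 0. Lengths are in mm, angles in rad, forces in N, time in s.
With the tool pointing down it reaches from about 300 to 950 mm from the base axis. Payload 3.1 kg.
Tool frame: the origin (TCP) lies midway between the tips of the shut fingers; the grasp point (between the pads) lies 19 mm behind it; y points along the fingers, z is the direction in which the jaws open and shut, and the axes are right-handed (so a half turn about y gives the same grasp; the last joint's range is limited). The gripper opens to 85 mm and grips with 20 to 120 N. Pads are 22 mm wide; open, the fingers measure 114 mm over their backs; the gripper's body (76 mm by 85 mm) begins 54 mm behind the grasp point. The pads swing forward as they close: fully open they stand 13 mm farther back than shut.
Start: joints at [1.092, 0.308, 1.634, -0, 1.2, -0.07], TCP at [248.468, 573.494, 231.272] pointing down, gripper open.
Joint ranges: [-3.06, 3.06], [-0.79, 1.96], [0.05, 2.63], [-1.19, 4.34], [0.05, 2.64], [-2.94, 2.94]. Speed limits (rad/s): [2.79, 2.79, 3.14, 3.14, 3.14, 3.14].

### API

Orientations are given as a unit quaternion [x, y, z, w].
In Python, from rig import ctrl, snapshot, close_job gives the robot as it stands.
- The arm moves only by the tool carry_out, never from a script. Its argument "deltas" is a list of rows, each a list of 7 numbers: the shift along the tool's x, y, z in units of 40 mm (1.0 is 40 mm), then the turn, a rotation vector about the tool's x, y, z in units of 6 degrees (1.0 is 6 degrees), then the closure, from -1 (fully open) to 1 (shut). A call has 1 to 20 rows; each row is the pose to reach, as a shift and turn from the pose measured when the call began, along the tool's axes at that moment; what a row does not reach only later rows make up. A row lasts 1/10 s, in which the tool goes at most 50 mm and 8.59 degrees, less where a joint would pass 70% of its speed; a pose out of reach is approached as far as the arm can. A call with a gripper value outside its range is refused whole. The fingers move at their own pace and stop on an object; "grip_force" is the grip in N (left out, the last holds). Time passes only in rows, so rows that repeat a pose let the fingers close. It gives the time, the measured TCP pose, the force and the opening at its end, in the units of the state.
- ctrl.read_state(): the state, without advancing time (a new reading comes with each control period).
- snapshot(name): name is "side" or "top" or "wrist"; returns a dict with "color" (480x640x3 uint8, red, green, blue), "intrinsics" (3x3 intrinsics, pixels), "pose" (4x4, takes a point from camera to world coordinates). Camera axes: x right, y up, looking along -z (the intrinsics and any distortion apply to the point x, -y, -z); pixel columns grow to the right and rows downward; lengths in mm; the calibration is good to about 2 mm. The wrist camera is an equidistant fisheye: a pixel r from the principal point sees the ray r / f radians off the axis. A picture is of the moment at which its call begins. There is no depth.
- close_job(): hands the job in, once; it reports no verdict.
The state is a dict: "time_s": time; "q": joint angles; "qd": joint speeds; "joint_efforts": joint torques, N m; "position": TCP position; "eef_rot": TCP orientation; "force": force on the tool from outside, world axes, zero at the start; "moment": the same for the moment, N m; "grip_width": opening from 0.0 (shut) to 1.0 (fully open).
Only numpy, scipy, OpenCV 4.12 (cv2) and the standard library are available. Lean on these libraries where they do the work, as an engineer would, in place of code of your own. Each camera call takes 0.05 s, during which the arm holds its last target. There are 200 camera calls.

### The job

The bottle jack is pumped up to the height at which it will hold the load. Set the axle stand's ratchet column to the highest notch that leaves its saddle no higher than the jack's head: raise the column past that notch so the pawl drops in, then lower it gently, without dropping it, until it sits on the pawl, and press down on it with about 15 N to prove the pawl holds. Let go and leave the stand, the jack and everything else where they are.

Things in the scene. Friction and masses are not known exactly. Their poses are not given: they have to be found in the camera images.
- stand: axle stand: red four-legged frame, 188 x 172 mm at the feet, 2.4 kg, loose on the bench. Origin: centre of its underside, z up. The upright sleeve (40 x 38 mm, rim 210 mm above the bench) stands over the origin. The pawl sits on the -x side of the sleeve; its handle runs past the +y side and sticks out towards +x.
- column: steel ratchet column with the saddle on top, one loose piece of 0.64 to 0.9 kg in the stand's sleeve, 1.5 mm play all round. Its frame coincides with the stand's when the column is fully down (neck on the sleeve rim), as at the start; it rises along z. Teeth on its -x side, 20 mm apart. Do not raise it more than 100 mm or it leaves the sleeve.
- saddle (a point): centre of the saddle block on the column: 38 mm wide along x, 80 mm long along y, 24 mm thick in z, flat sides; grip it across x. The block's underside is 18 mm above the sleeve rim when fully down. Two horns at its y ends (30 to 40 mm from the centre) rise 26 mm above this point. Axes as the column's.
- saddle_top (a point): centre of the saddle's upper face, between the horns, 12 mm above saddle. This is the saddle height that counts. It seats at notches 20 mm apart; the first is somewhere 0 to 20 mm above the fully-down height, different from stand to stand, so it has to be found by feel.
- pawl: steel pawl on a cross pin in the stand, with a bent handle rod ending in a rubber grip 130 mm from the pin. Origin: on the pin. The handle's weight swings the pawl into the teeth; it bobs up about 0.25 rad as a tooth passes. It drops in under a tooth once that tooth is 3 to 5 mm above its seated height. It never lets the column down past a notch. Not to be handled.
- jack: blue bottle jack, base 115 x 105 mm, body 175 mm tall and 72 mm across, 3.6 kg, loose on the bench to the left or right of the stand. Origin: centre of its underside.
- jack_head (a point): centre of the upper face of the jack's ram head (38 mm disc), 295 to 335 mm above the bench. The ram stays put.
- oil_can: steel can, 94 mm across, 150 mm tall, on the other side of the stand. Origin: centre of its underside. Leave alone.
- chock: black rubber wheel chock, 110 x 80 x 58 mm, on the bench near the robot. Origin: centre of its underside. Leave alone.
- hammer: hammer lying beyond the stand. Leave alone.
Mind the look-alikes: they are no part of the job. What is meant by the column is not red, and is the larger of those in its own colour. What is shaped like the jack but turquoise is not meant.

How it is judged (in metres and radians):
On the way:
1. with the saddle at the right notch the column is pressed down on the pawl, which carries at least 17 N (the column's own weight is 6 to 9 N) (z of saddle_top in the frame of jack_head between -0.023 and 0.003 m and contact force between column and pawl above 17 N), for 0.15 s.
At the end, for the whole second after the job is handed in: The column rests on the pawl at the highest notch not above the jack's head: saddle top no more than 3 mm above the head and no more than 23 mm below it, column upright and at rest with its weight on the pawl, stand within 30 mm and jack within 15 mm of where they stood (z of saddle_top in the frame of jack_head between -0.023 and 0.003 m and contact force between column and pawl above 3 N and angle between column's own z axis and vertical below 0.06 rad and linear speed of column below 0.02 m/s and angle between stand's own z axis and vertical below 0.04 rad and distance of stand from where it was at the start of the episode below 0.03 m and distance of jack from where it was at the start of the episode below 0.015 m); the robot touches nothing.
It fails at once if the column is rammed or dropped onto the pawl (more than 36 N between them) (contact force between column and pawl above 36 N).
It fails at once if the column is let fall: it moves faster than 0.18 m/s with neither the fingers nor the pawl carrying it (linear speed of column above 0.18 m/s and contact force between the fingers and column below 0.5 N and contact force between column and pawl below 5 N).
It fails at once if the stand is dragged more than 40 mm, lifted or tipped (distance of stand from where it was at the start of the episode above 0.04 m or angle between stand's own z axis and vertical above 0.12 rad).
It fails at once if the jack is disturbed (distance of jack from where it was at the start of the episode above 0.02 m or angle between jack's own z axis and vertical above 0.1 rad).
It fails at once if the can, chock or hammer is disturbed (distance of any of oil_can, chock, hammer from where it was at the start of the episode above 0.03 m).
It also fails if it takes over 51 s, if anything falls off the work surface, if the arm or the gripper's body presses on something with over 40 N, if the wrist force passes 120 N, or if a joint passes its speed limit or range.

## Working session

There is one attempt and no reset: what is moved stays moved. The work goes in short steps, Python scripts to look and compute and a tool call to move; the robot and the scene stay as the last step left them, time stands still between calls to the robot, and variables do not carry over. Pictures are saved under pics/ and viewed, about 8 in all and at most 12, crops included, and the job is handed in when it is done.

Besides the shell and the picture viewer there is one more tool, called after "Emit:" in YAML: its name, and indented under it one key for each argument. carry_out: Moves the arm, as the interface text tells. Its arguments: {"type":"object","properties":{"deltas":{"type":"array"},"grip_force":{"type":"number"}},"required":["deltas"]}

```bash
ls; mkdir -p pics; cat > h.py <<'E'
import numpy as np,cv2,json
from rig import ctrl,snapshot,close_job
def snap(n,f):
    s=snapshot(n); cv2.imwrite('pics/'+f+'.png',s['color'][:,:,::-1]); np.savez('pics/'+f+'.npz',K=s['intrinsics'],P=s['pose']); return s
def load(f):
    d=np.load('pics/'+f+'.npz'); return np.array(d['K']),np.array(d['P'])
def ray(f,u,v):
    K,P=load(f); d=np.array([(u-K[0,2])/K[0,0],-(v-K[1,2])/K[1,1],-1.]); d=P[:3,:3]@d; return P[:3,3],d/np.linalg.norm(d)
def onz(f,u,v,z):
    o,d=ray(f,u,v); return o+d*(z-o[2])/d[2]
def tri(*obs):
    A=np.zeros((3,3));b=np.zeros(3)
    for f,u,v in obs:
        o,d=ray(f,u,v);M=np.eye(3)-np.outer(d,d);A+=M;b+=M@o
    return np.linalg.solve(A,b)
def proj(f,p):
    K,P=load(f);c=P[:3,:3].T@(np.array(p)-P[:3,3]);return K[0,2]+K[0,0]*c[0]/-c[2],K[1,2]-K[1,1]*c[1]/-c[2]
E
python3 - <<'E'
from h import *
for n in('side','top'):
    s=snap(n,n+'0'); print(n,s['intrinsics'],s['pose'].round(3))
print({k:v for k,v in ctrl.read_state().items()})
E
```

```text
pics
side [[590.1869799    0.         330.51249219]
 [  0.         590.1869799  242.36627611]
 [  0.           0.           1.        ]] [[ 8.610000e-01  3.830000e-01 -3.330000e-01  8.507800e+01]
 [-5.080000e-01  6.560000e-01 -5.580000e-01 -7.065530e+02]
 [ 5.000000e-03  6.500000e-01  7.600000e-01  1.203968e+03]
 [ 0.000000e+00  0.000000e+00  0.000000e+00  1.000000e+00]]
top [[504.79807556   0.         319.74643718]
 [  0.         504.79807556 232.92688077]
 [  0.           0.           1.        ]] [[-2.40000e-02  9.94000e-01 -1.03000e-01  4.11231e+02]
 [-1.00000e+00 -2.30000e-02  1.30000e-02  7.36320e+01]
 [ 1.00000e-02  1.03000e-01  9.95000e-01  1.42425e+03]
 [ 0.00000e+00  0.00000e+00  0.00000e+00  1.00000e+00]]
{'time_s': 0.1, 'q': array([ 1.09229374e+00,  3.08915814e-01,  1.63507880e+00, -4.39516675e-05,
        1.19968922e+00, -6.96840858e-02]), 'qd': array([ 0.00060815, -0.00139052, -0.00162116, -0.00138406,  0.00089319,
       -0.00069763]), 'joint_efforts': array([-8.65326401e-04, -4.16401720e+01, -2.77647382e+01, -1.28226393e-04,
        4.07138898e-03, -3.06292327e-05]), 'position': array([248.13394853, 572.81273554, 230.15391995]), 'eef_rot': array([ 0.69310201, -0.14371529,  0.14334292, -0.69167068]), 'force': array([-0.61225391,  0.47716151,  0.25985236]), 'moment': array([ 0.02047294, -0.00806765, -0.06408035]), 'grip_width': 0.9951785228850424}
```

View pics/side0.png

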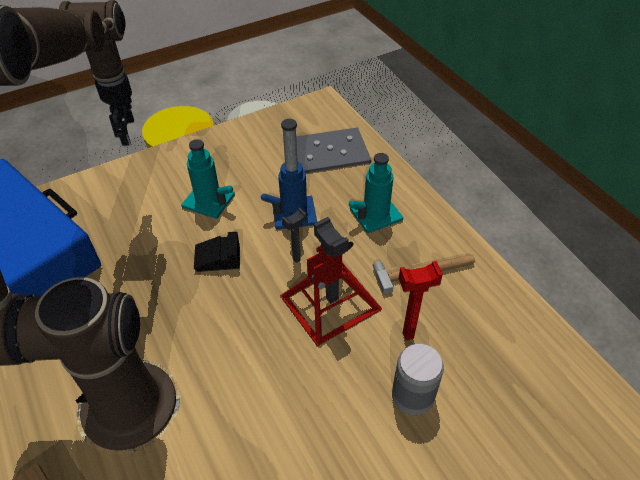

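View pics/top0.png

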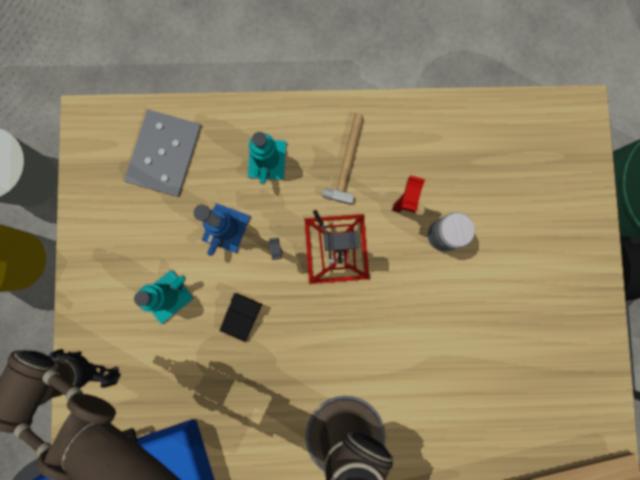

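Side view: blue jack with head at (289,125), and two turquoise look-alikes at (203,180) and (379,190), which are not meant. There are three column-like things: a small grey one at (295,225), a red one at (420,290), and the larger grey one in the stand at (333,236). The last is the column, being not red and the larger of the greys. I'll confirm this in an enlarged crop.

```bash
python3 - <<'E'
import cv2,numpy as np
a=cv2.imread('pics/side0.png')[110:350,250:400]; b=cv2.imread('pics/top0.png')[190:300,190:390]
a=cv2.resize(a,None,fx=2.5,fy=2.5,interpolation=2); b=cv2.resize(b,None,fx=2.1,fy=2.1,interpolation=2)
o=np.zeros((600,800,3),np.uint8); o[:a.shape[0],:375]=a; o[:b.shape[0],378:378+b.shape[1]]=b
cv2.imwrite('pics/c1.png',o)
E
```

```text
(no output)
```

View pics/c1.png

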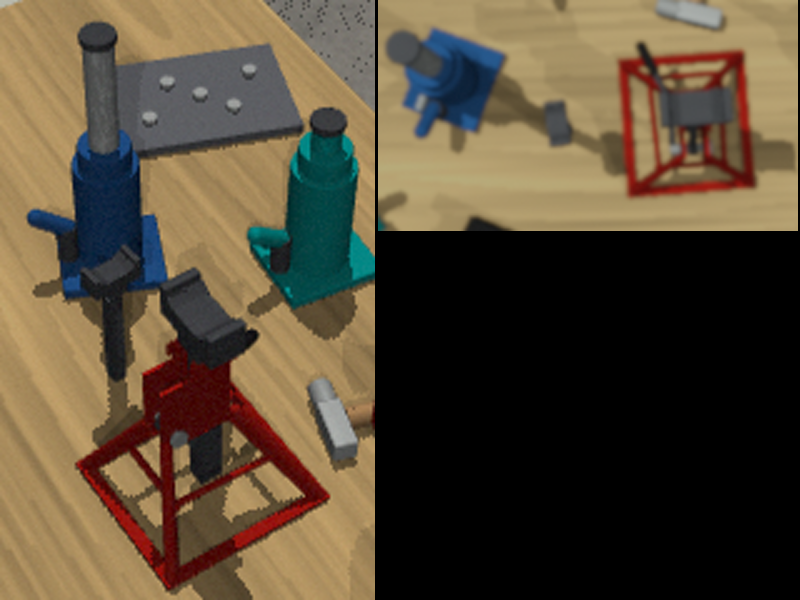

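Confirmed: the column meant is the large dark-grey one in the red stand, with its saddle at about side (333,236) and top (342,240). The jack meant is blue, with its head at side (289,124) and top (202,213).

```bash
python3 - <<'E'
from h import *
from scipy.spatial.transform import Rotation as R
J=tri(('side0',289.2,123.8),('top0',202.4,212.9)); print('head',J,proj('side0',J),proj('top0',J))
c=lambda u,v:(190+(u-378)/2.1,190+v/2.1)
f=[onz('top0',*c(*p),8) for p in [(619,60),(743,52),(755,185),(630,194)]]
print('feet',np.round(f),'ctr',np.mean(f,0))
e=f[0]-f[1]+f[3]-f[2]; print('yaw y-edge',np.arctan2(-e[0],e[1])); e=f[0]-f[3]+f[1]-f[2]; print('yaw x-edge',np.arctan2(e[1],e[0]))
S=onz('top0',*c(697,106),252); print('saddle',S); 
a=onz('top0',*c(664,108),260);b=onz('top0',*c(732,104),260);print('horn',a,b)
# side: horn ends
print('side proj saddle top',proj('side0',[S[0],S[1],252]))
st=ctrl.read_state(); print(R.from_quat(st['eef_rot']).as_matrix().round(3))
# sharper: head disc via pixel extraction, enlarge
s=cv2.imread('pics/side0.png')[112:142,272:307]; t=cv2.imread('pics/top0.png')[198:230,188:223]
s2=cv2.imread('pics/side0.png')[210:260,305:365]; t2=cv2.imread('pics/top0.png')[222:257,315:370]
o=np.zeros((600,800,3),np.uint8)
for im,(x,y),k in((s,(0,0),10),(t,(400,0),10),(s2,(0,300),6),(t2,(400,320),7)):
    z=cv2.resize(im,None,fx=k,fy=k,interpolation=2); z=z[:600-y,:800-x]; o[y:y+z.shape[0],x:x+z.shape[1]]=z
cv2.imwrite('pics/c2.png',o)
E
```

```text
head [577.52241258 317.04619288 316.02755376] (np.float64(288.64362961272104), np.float64(123.86188093585585)) (np.float64(202.6355878939665), np.float64(212.3426666893234))
feet [[599.  97.   8.]
 [607. -71.   8.]
 [427. -81.   8.]
 [420.  86.   8.]] ctr [513.21321552   7.67369723   8.        ]
yaw y-edge 0.044823026891164824
yaw x-edge 0.0581317454662522
saddle [513.52990996   7.17928499 252.        ]
horn [511.4651623   44.08576848 260.        ] [514.14853289 -31.0668282  260.        ]
side proj saddle top (np.float64(331.3884389448934), np.float64(235.98973783015077))
[[ 0.918 -0.001  0.398]
 [-0.398 -0.002  0.918]
 [-0.    -1.    -0.002]]
```

View pics/c2.png

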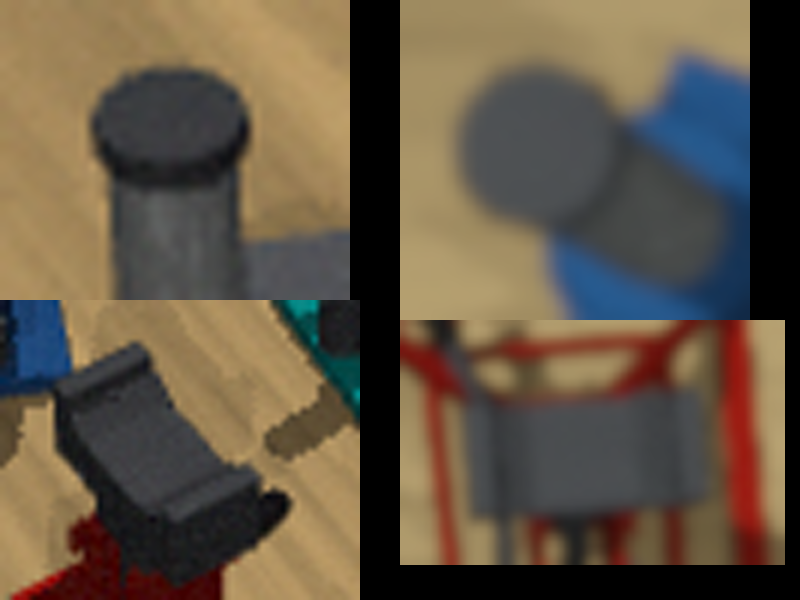

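```bash
python3 - <<'E'
from h import *
for n,a,b in(('head',(288.65,123.2),(201.35,211.85)),('horntop ctr',(330.9,231.75),(341.4,240.6))):
    p=tri(('side0',*a),('top0',*b)); print(n,p.round(1),np.round(proj('side0',p),2),np.round(proj('top0',p),2))
q=lambda u,v:(315+((u-399.5)/7-.5),222+((v-319.5)/7-.5))
a=onz('top0',*q(482,457),266);b=onz('top0',*q(695,447),266); print(a,b,(a+b)/2,np.arctan2(-(a-b)[0],(a-b)[1]))
E
```

```text
head [578.9 320.  315.5] [288.59 123.21] [201.37 211.79]
horntop ctr [512.6   8.8 264.5] [330.67 231.78] [341.48 240.4 ]
[511.60375671  44.00185919 266.        ] [513.27695088 -26.22897846 266.        ] [512.44035379   8.88644036 266.        ] 0.02381970332624089
```

Both checks agree: head is at z≈316–317 mm, so the column's rise limit is ≈65 mm. The stand centre is at (513, 8.5) with yaw ≈0.04. Next I go up and over.

Emit:
carry_out:
  deltas:
    - [0,-1.2,0,0,0,0,-1]
    - [0,-2.4,0,0,0,0,-1]
    - [0.3,-3.6,-0.3,0,0.3,0,-1]
    - [0.9,-4.25,-0.8,0,0.8,0,-1]
    - [1.7,-4.25,-1.5,0,1.5,0,-1]
    - [2.5,-4.25,-2.2,0,2.3,0,-1]
    - [3.3,-4.25,-2.9,0,3.0,0,-1]
    - [4.1,-4.25,-3.6,0,3.8,0,-1]
    - [4.9,-4.25,-4.3,0,4.5,0,-1]
    - [5.7,-4.25,-5.0,0,5.2,0,-1]
    - [6.5,-4.25,-5.7,0,5.9,0,-1]
    - [7.3,-4.25,-6.4,0,6.7,0,-1]
    - [8.1,-4.25,-7.1,0,7.4,0,-1]
    - [8.9,-4.25,-7.8,0,8.1,0,-1]
    - [9.7,-4.25,-8.5,0,8.9,0,-1]
    - [10.5,-4.25,-9.2,0,9.6,0,-1]
    - [11.2,-4.25,-9.9,0,10.3,0,-1]
    - [11.7,-4.25,-10.33,0,10.7,0,-1]
    - [11.7,-4.25,-10.33,0,10.7,0,-1]
  grip_force: 60

```text
time_s: 2.0
position: [514.1, 5.0, 400.0]
eef_rot: [0.51, -0.491, 0.491, -0.508]
force: [-0.3, -0.3, -0.4]
grip_width: 1.0
```

```bash
cat > st.py <<'E'
from h import *
from scipy.spatial.transform import Rotation as R
s=ctrl.read_state();print('t',s['time_s'],'pos',s['position'].round(2),'F',s['force'].round(2),'M',s['moment'].round(2),'w',round(s['grip_width'],3));print(R.from_quat(s['eef_rot']).as_matrix().round(3))
E
python3 st.py; python3 -c "
from h import *
s=snap('wrist','w1');print(s['intrinsics'],s['pose'].round(3))"
```

```text
t 2.0 pos [514.12   4.95 399.96] F [-0.25 -0.27 -0.38] M [-0.04 -0.07  0.02] w 1.0
[[ 0.037 -0.002  0.999]
 [-0.999 -0.003  0.037]
 [ 0.003 -1.    -0.002]]
[[371.64829954   0.         319.05448406]
 [  0.         371.64829954 239.54160035]
 [  0.           0.           1.        ]] [[ 9.99000e-01 -3.60000e-02 -7.00000e-03  5.12224e+02]
 [ 3.70000e-02  9.64000e-01  2.62000e-01  6.99270e+01]
 [-3.00000e-03 -2.63000e-01  9.65000e-01  5.43362e+02]
 [ 0.00000e+00  0.00000e+00  0.00000e+00  1.00000e+00]]
```

View pics/w1.png

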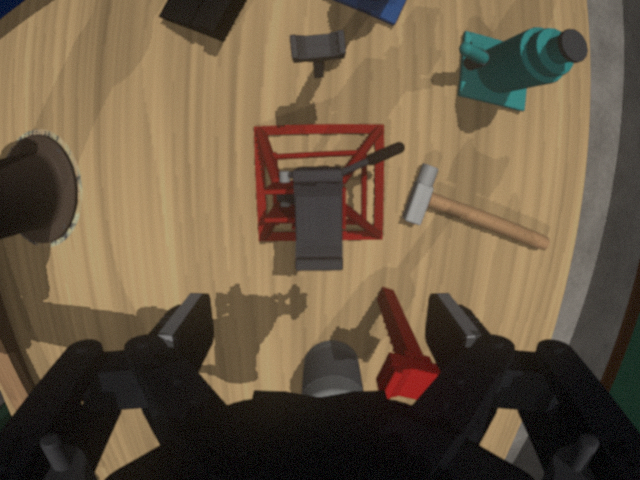

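The wrist view shows the saddle's horn corners at (294,170), (342,169), (343,269) and (297,271). The pawl handle is at (400,149), clear of the fingers' path.

```bash
python3 - <<'E'
from h import *
K,P=load('w1')
def f(u,v,z=266):
    x,y=(u-K[0,2])/K[0,0],(v-K[1,2])/K[1,1];r=np.hypot(x,y);d=P[:3,:3]@np.array([np.sin(r)*x/r,-np.sin(r)*y/r,-np.cos(r)]);return P[:3,3]+d*(z-P[2,3])/d[2]
c=np.array([f(*p) for p in[(294,170),(342,169),(343,269),(297,271)]]);print(c.round(1),c.mean(0).round(1))
e=c[0]-c[3]+c[1]-c[2];print(np.arctan2(-e[0],e[1]))
E
```

```text
[[493.7  47.5 266. ]
 [529.4  49.5 266. ]
 [534.2 -29.  266. ]
 [497.7 -32.1 266. ]] [513.7   9.  266. ]
0.05620112979259312
```

Emit:
carry_out:
  deltas:
    - [-0.1,0.9,-0.01,0,0,0,-1]
    - [-0.1,1.8,-0.01,0,0,0,-1]
    - [-0.1,2.7,-0.01,0,0,0,-1]
    - [-0.1,3.4,-0.01,0,0,0,-1]
    - [-0.1,4.0,-0.01,0,0,0,-1]
    - [-0.1,4.4,-0.01,0,0,0,-1]
    - [-0.1,4.45,-0.01,0,0,0,-1]
    - [-0.1,4.45,-0.01,0,0,0,-1]

```text
time_s: 2.85
position: [511.9, 11.4, 221.9]
eef_rot: [0.511, -0.491, 0.489, -0.509]
force: [0.1, 0.6, 0.6]
grip_width: 1.002
```

Emit:
carry_out:
  deltas:
    - [0,0,0,0,0,0,-0.4]
    - [0,0,0,0,0,0,-0.2]
    - [0,0,0,0,0,0,-0.1]
    - [0,0,0,0,0,0,0.0]
    - [0,0,0,0,0,0,0.1]
    - [0,0,0,0,0,0,0.2]
    - [0,0,0,0,0,0,0.3]
    - [0,0,0,0,0,0,0.5]
    - [0,0,0,0,0,0,1]
    - [0,0,0,0,0,0,1]
    - [0,0,0,0,0,0,1]
  grip_force: 60

```text
time_s: 3.95
position: [513.0, 11.3, 222.9]
eef_rot: [0.511, -0.49, 0.49, -0.509]
force: [2.6, -0.3, 4.0]
grip_width: 0.434
```

```bash
python3 st.py
```

```text
t 3.95 pos [513.03  11.33 222.9 ] F [ 2.6  -0.33  4.03] M [ 0.11 -0.44  0.02] w 0.434
[[ 0.04  -0.001  0.999]
 [-0.999 -0.001  0.04 ]
 [ 0.001 -1.    -0.001]]
```

Emit:
carry_out:
  deltas:
    - [0,-0.1,0,0,0,0,1]
    - [0,-0.2,0,0,0,0,1]
    - [0,-0.3,0,0,0,0,1]
    - [0,-0.4,0,0,0,0,1]
    - [0,-0.5,0,0,0,0,1]
    - [0,-0.5,0,0,0,0,1]

```text
time_s: 4.55
position: [512.0, 11.4, 242.7]
eef_rot: [0.511, -0.49, 0.489, -0.509]
force: [1.3, 0.3, -10.9]
grip_width: 0.433
```

```bash
python3 st.py
```

```text
t 4.55 pos [512.03  11.4  242.66] F [  1.27   0.28 -10.9 ] M [ 0.17 -0.41 -0.02] w 0.433
[[ 0.04  -0.004  0.999]
 [-0.999 -0.001  0.04 ]
 [ 0.001 -1.    -0.004]]
```

Emit:
carry_out:
  deltas:
    - [0,-0.12,0,0,0,0,1]
    - [0,-0.24,0,0,0,0,1]
    - [0,-0.36,0,0,0,0,1]
    - [0,-0.48,0,0,0,0,1]
    - [0,-0.6,0,0,0,0,1]
    - [0,-0.72,0,0,0,0,1]
    - [0,-0.84,0,0,0,0,1]
    - [0,-0.96,0,0,0,0,1]
    - [0,-1.08,0,0,0,0,1]
    - [0,-1.18,0,0,0,0,1]
    - [0,-1.23,0,0,0,0,1]
    - [0,-1.23,0,0,0,0,1]

```text
time_s: 5.75
position: [512.5, 11.4, 292.6]
eef_rot: [0.511, -0.49, 0.489, -0.509]
force: [0.5, 0.1, -8.1]
grip_width: 0.434
```

```bash
python3 st.py; python3 -c "
from h import *
snap('side','s2')
a=cv2.imread('pics/side0.png')[210:350,275:400];b=cv2.imread('pics/s2.png')[150:350,250:430]
cv2.imwrite('pics/c3.png',cv2.resize(b,None,fx=3,fy=3,interpolation=2))"
```

```text
t 5.75 pos [512.52  11.38 292.58] F [ 0.52  0.11 -8.13] M [ 0.05 -0.14 -0.02] w 0.434
[[ 0.04  -0.003  0.999]
 [-0.999 -0.001  0.04 ]
 [ 0.001 -1.    -0.003]]
```

View pics/c3.png

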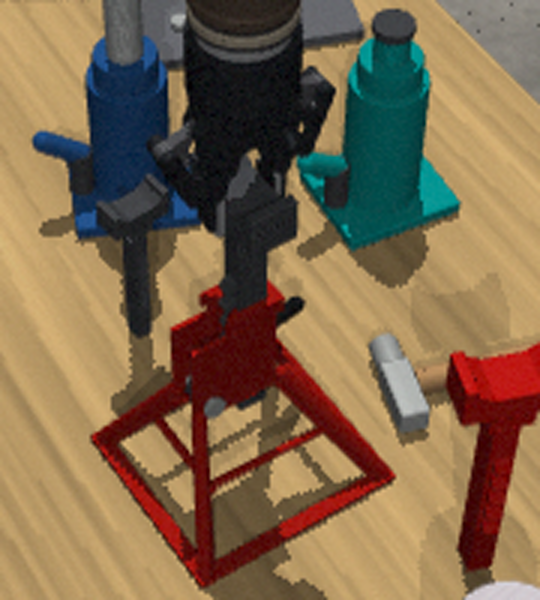

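The saddle is held between the fingers and raised about 69.7 mm, with the stand flat on the bench. Now I lower in small steps, watching for the force to unload.

Emit:
carry_out:
  deltas:
    - [0,0.02,0,0,0,0,1]
    - [0,0.04,0,0,0,0,1]
    - [0,0.05,0,0,0,0,1]
    - [0,0.05,0,0,0,0,1]

```text
time_s: 6.2
position: [512.2, 11.4, 290.0]
eef_rot: [0.511, -0.49, 0.489, -0.509]
force: [0.0, -0.1, -8.9]
grip_width: 0.427
```

Emit:
carry_out:
  deltas:
    - [0,0.02,0,0,0,0,1]
    - [0,0.04,0,0,0,0,1]
    - [0,0.05,0,0,0,0,1]
    - [0,0.05,0,0,0,0,1]

```text
time_s: 6.6
position: [512.1, 11.4, 287.9]
eef_rot: [0.511, -0.491, 0.489, -0.509]
force: [-0.3, -0.3, -8.7]
grip_width: 0.436
```

Weight is about 8.8 N. Tracking is good.

Emit:
carry_out:
  deltas:
    - [0,0.02,0,0,0,0,1]
    - [0,0.04,0,0,0,0,1]
    - [0,0.05,0,0,0,0,1]
    - [0,0.05,0,0,0,0,1]

```text
time_s: 7.0
position: [512.0, 11.4, 285.8]
eef_rot: [0.511, -0.491, 0.489, -0.509]
force: [-0.9, -0.3, -9.0]
grip_width: 0.433
```

Emit:
carry_out:
  deltas:
    - [0,0.02,0,0,0,0,1]
    - [0,0.04,0,0,0,0,1]
    - [0,0.05,0,0,0,0,1]
    - [0,0.05,0,0,0,0,1]

```text
time_s: 7.4
position: [512.4, 11.4, 285.3]
eef_rot: [0.511, -0.49, 0.489, -0.509]
force: [-1.6, -0.1, 1.3]
grip_width: 0.426
```

Contact at z≈285.5 mm, so the rise is ≈62.7 mm and the saddle top ≈314.7 mm, just under the head at ≈316. Pressing now in measured steps.

Emit:
carry_out:
  deltas:
    - [0,0.045,0,0,0,0,1]
    - [0,0.055,0,0,0,0,1]
    - [0,0.06,0,0,0,0,1]

```text
time_s: 7.7
position: [512.6, 11.4, 285.1]
eef_rot: [0.511, -0.49, 0.49, -0.509]
force: [-4.3, -0.5, 8.0]
grip_width: 0.426
```

Emit:
carry_out:
  deltas:
    - [0,0.065,0,0,0,0,1]
    - [0,0.075,0,0,0,0,1]
    - [0,0.078,0,0,0,0,1]
    - [0,0.078,0,0,0,0,1]
    - [0,0.078,0,0,0,0,1]

```text
time_s: 8.2
position: [512.7, 11.4, 285.0]
eef_rot: [0.511, -0.49, 0.49, -0.509]
force: [-5.5, 0.4, 10.8]
grip_width: 0.428
```

Emit:
carry_out:
  deltas:
    - [0,0.08,0,0,0,0,1]
    - [0,0.09,0,0,0,0,1]
    - [0,0.1,0,0,0,0,1]
    - [0,0.1,0,0,0,0,1]
    - [0,0.1,0,0,0,0,1]
    - [0,0.1,0,0,0,0,1]

```text
time_s: 8.8
position: [512.8, 11.4, 284.9]
eef_rot: [0.511, -0.489, 0.49, -0.509]
force: [-6.7, 0.1, 14.6]
grip_width: 0.434
```

Emit:
carry_out:
  deltas:
    - [0,0.1,0,0,0,0,1]
    - [0,0.11,0,0,0,0,1]
    - [0,0.112,0,0,0,0,1]
    - [0,0.112,0,0,0,0,1]
    - [0,0.112,0,0,0,0,1]

```text
time_s: 9.3
position: [512.8, 11.5, 284.8]
eef_rot: [0.51, -0.489, 0.49, -0.51]
force: [-6.1, 1.2, 16.2]
grip_width: 0.433
```

Emit:
carry_out:
  deltas:
    - [0,0.07,0,0,0,0,1]
    - [0,0.05,0,0,0,0,1]
    - [0,0.045,0,0,0,0,1]
    - [0,0.045,0,0,0,0,1]

```text
time_s: 9.7
position: [512.5, 11.5, 285.1]
eef_rot: [0.511, -0.489, 0.49, -0.51]
force: [-5.4, 0.7, 7.5]
grip_width: 0.436
```

Emit:
carry_out:
  deltas:
    - [0,0.035,0,0,0,0,1]
    - [0,0.03,0,0,0,0,1]
    - [0,0.03,0,0,0,0,0.3]
    - [0,0.03,0,0,0,0,0.1]
    - [0,0.03,0,0,0,0,0.0]
    - [0,0.03,0,0,0,0,-0.1]
    - [0,0.03,0,0,0,0,-0.3]
    - [0,0.03,0,0,0,0,-0.6]
    - [0,0.03,0,0,0,0,-1]
    - [0,0.03,0,0,0,0,-1]
    - [0,0.03,0,0,0,0,-1]
    - [0,0.03,0,0,0,0,-1]
  grip_force: 20

```text
time_s: 10.9
position: [512.5, 11.5, 283.9]
eef_rot: [0.511, -0.489, 0.49, -0.51]
force: [1.0, -0.2, 0.1]
grip_width: 1.001
```

```bash
python3 st.py
```

```text
t 10.9 pos [512.46  11.47 283.89] F [ 0.97 -0.22  0.11] M [ 0.01 -0.01 -0.03] w 1.001
[[ 0.041 -0.     0.999]
 [-0.999 -0.002  0.041]
 [ 0.002 -1.    -0.   ]]
```

The fingers are free. I retreat straight up, then back towards the robot and off to the right at height, to leave the cameras clear.

Emit:
carry_out:
  deltas:
    - [0,-0.5,0,0,0,0,-1]
    - [0,-1.5,0,0,0,0,-1]
    - [0,-2.6,0,0,0,0,-1]
    - [0,-3.7,0,0,0,0,-1]
    - [0,-4.2,-0.8,0,0,0,-1]
    - [0.6,-4.2,-1.7,0,0,0,-1]
    - [1.5,-4.2,-2.4,0,0,0,-1]
    - [2.6,-4.2,-2.7,0,0,0,-1]
    - [3.7,-4.2,-2.7,0,0,0,-1]
    - [4.8,-4.2,-2.7,0,0,0,-1]
    - [5.9,-4.2,-2.7,0,0,0,-1]
    - [6.5,-4.2,-2.7,0,0,0,-1]
    - [6.5,-4.2,-2.7,0,0,0,-1]

```text
time_s: 12.2
position: [414.7, -255.2, 451.6]
eef_rot: [0.51, -0.491, 0.491, -0.508]
force: [0.6, 1.2, 0.1]
grip_width: 0.999
```

```bash
python3 st.py; python3 - <<'E'
from h import *
snap('side','s3');snap('top','t3')
S=cv2.imread('pics/s3.png');T=cv2.imread('pics/t3.png')
o=np.zeros((600,800,3),np.uint8)
for im,(x,y),k in((S[112:142,272:307],(0,0),10),(T[198:230,188:223],(400,0),10),(S[185:235,305:365],(0,300),6),(T[217:257,315:370],(400,320),7)):
    z=cv2.resize(im,None,fx=k,fy=k,interpolation=2)[:600-y,:800-x]; o[y:y+z.shape[0],x:x+z.shape[1]]=z
cv2.imwrite('pics/c4.png',o)
E
```

```text
t 12.2 pos [ 414.74 -255.21  451.65] F [0.64 1.23 0.11] M [0.02 0.02 0.  ] w 0.999
[[ 0.036 -0.001  0.999]
 [-0.999 -0.002  0.036]
 [ 0.002 -1.    -0.001]]
```

View pics/c4.png

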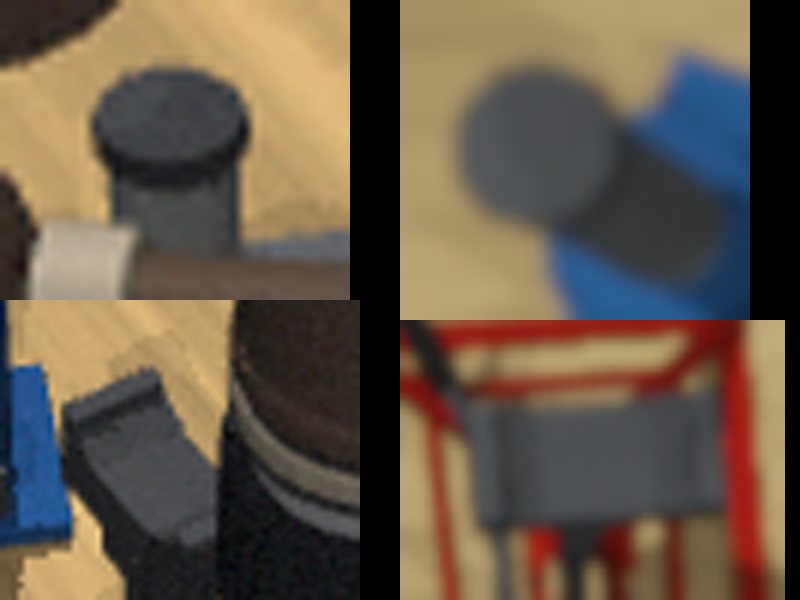

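View pics/s3.png

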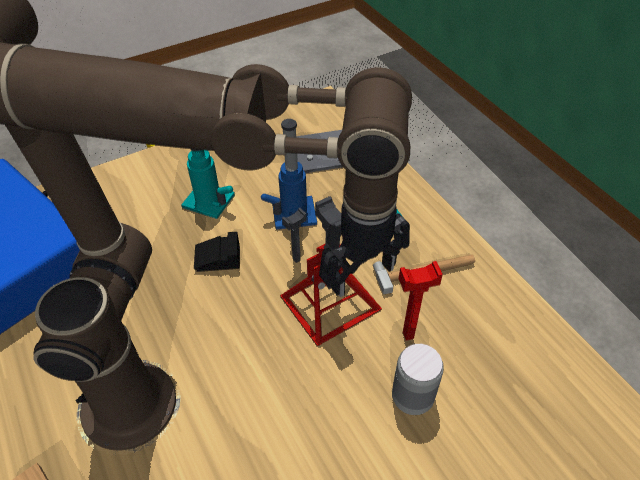

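The jack and its head are unmoved (side (288.6,123)). The saddle is standing up on the pawl with its left horn top at side (323.4,200.8). The stand, chock, hammer and can look unmoved. Checking the height:

```bash
python3 - <<'E'
from h import *
q=lambda u,v,y0:(315+((u-399.5)/7-.5),y0+((v-319.5)/7-.5))
o=tri(('side0',321.9,221.6),('top0',*q(482,457,222))); n=tri(('side0',323.4,200.75),('top0',*q(487,468,217)))
print(o,n,n-o)
E
```

```text
[511.6096006   44.02518812 263.98894964] [514.41104575  43.53637295 326.84641265] [ 2.80144516 -0.48881517 62.85746301]
```

The camera gives a rise of 62.9 mm, against 62.7 mm by feel. The saddle top is therefore at ≈315 mm, 1–2 mm below the head. Handing in.

```bash
python3 -c "
from rig import close_job
print(close_job())"
```

```text
the job is handed in; nothing more can be done
None
```

I set the column on the notch just below the jack's head and handed the job in at about 12 s; no verdict was reported. I gripped the saddle across x, raised it about 70 mm and lowered it in 2 mm steps until it sat on the pawl. I then pressed down with up to 16 N, putting about 25 N on the pawl with the column's weight. After that I eased off, let go and backed clear.

- **Height:** the rise was 62.7 mm by feel and 62.9 mm by camera, so the saddle top is at about 315 mm. The jack's head measured about 315.5 mm raw, or 316–317 mm allowing for the cameras reading about 1.5–2 mm low on the saddle. The saddle should therefore be 1–2 mm below the head. That gap is about as small as the camera error, but the limit is 3 mm above the head.
- **Scene:** the jack's head was unmoved in the last pictures, and the stand, chock, hammer and can looked unmoved by eye. The robot was touching nothing.
- **Not fully seen:** the arm hid one end of the saddle in the last side view, so that height check used one horn only. It still agreed with the height found by feel.

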